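Sieve the mixed nuts and tip out the large ones

ROBOT

A 7-joint arm with a two-finger parallel gripper is mounted at the origin on a cart in front of the work surface, level with it; the furniture and walls round the work are solid. World frame = base frame: x ahead of the robot, y to its left, z up, the work surface at z = 0. Lengths are in m, angles in rad, forces in N, time in s.
With the tool pointing down it reaches from about 0.4 to 0.85 m from the base axis. Payload 10.4 kg.
Tool frame: the origin (TCP) lies midway between the tips of the shut fingers; the grasp point (between the pads) lies 19 mm behind it; x points along the fingers, y is the direction in which the jaws open and shut, and the axes are right-handed (so a half turn about x gives the same grasp; the last joint's range is limited). The gripper opens to 87 mm and grips with 3 to 60 N. Pads are 19 mm wide; open, the fingers measure 117 mm over their backs; the gripper's body (75 mm by 190 mm) begins 51 mm behind the grasp point.
Start: joints at [1.106, 0.332, -0.065, 1.46, 0.022, 1.35, -0.088], TCP at [0.267, -0.565, 0.187] pointing down, gripper open.
Joint ranges: [-2.6, 2.6], [-0.5, 2.12], [-1.47, 1.34], [0.16, 2.42], [-1.27, 4.41], [0.06, 2.06], [-2.6, 2.6]. Speed limits (rad/s): [2.22, 2.22, 2.79, 2.79, 3.14, 3.14, 3.14].

INTERFACE

Orientations are given as a unit quaternion [x, y, z, w].
In Python, from bench import * gives the robot as it stands.
- The arm moves only by the shell command python3 -m inch 'ROWS' [FORCE]. ROWS is JSON, a list that holds one entry, the list of rows, each a list of 7 numbers: the shift along the world's x, y, z each as a share of 120 mm, from -1 to 1, then the turn, a rotation vector about the world's x, y, z each as a share of 2 pi rad, from -1 to 1, then the closure, from 0 (fully open) to 1 (shut). A call has 1 to 10 rows; each row is the pose to reach, as a shift and turn from the pose commanded when the call began, turning the shorter way round; what a row does not reach only later rows make up. A row lasts 1/10 s, in which the tool goes at most 50 mm and 8.59 degrees, less where a joint would pass 70% of its speed; a pose out of reach is approached as far as the arm can. A call with a number of a shift or a turn outside -1 to 1 is refused whole. A call with a gripper value outside its range is refused whole. The fingers move at their own pace and stop on an object; FORCE is the grip in N (left out, the last holds). Time passes only in rows, so rows that repeat a pose let the fingers close. It gives the time, the measured TCP pose, the force and the opening at its end, in the units of the state.
- read_state(): the state, without advancing time (a new reading comes with each control period).
- camera(name): name is "scene" or "top" or "wrist"; returns the picture (384x512x3 uint8, red, green, blue); there is no depth.
- get_calibration(name): a dict with "fx", "fy", "cx", "cy" (pixels), "xyz" and "attitude" of the camera in the world. Camera axes: x right, y up, looking along -z (the intrinsics and any distortion apply to the point x, -y, -z); pixel columns grow to the right and rows downward; lengths in m; the calibration is good to about 2 mm. A picture is of the moment at which its call begins: read the wrist's pose just before it. get_calibration takes no time and is no camera call; for the wrist camera it gives the pose at the moment of the call.
- close_job(): hands the job in, once; it reports no verdict.
The state is a dict: "time": time; "joint_positions": joint angles; "joint_vel": joint speeds; "joint_torque": joint torques, N m; "ee_pos": TCP position; "eef_rot": TCP orientation; "ft_force": force on the tool from outside, world axes, zero at the start; "torque": the same for the moment, N m; "width": finger opening in m.
Only numpy, scipy, OpenCV 4.12 (cv2) and the standard library are available. Lean on these libraries where they do the work, as an engineer would, in place of code of your own. Each camera call takes 0.05 s, during which the arm holds its last target.

TASK

Large and small hex nuts lie mixed in the slotted hand sieve. Take it by its handle and shake or rock it over the shallow aluminium tray until all four small nuts have dropped through into the tray while the three large ones stay on the sieve; then tip the large nuts over the sieve's lip into the plywood box. Finally stand the empty sieve upright on the bench again, beside the containers, let go of it, and leave the glue bottle, tape measure and offcut where they are.

Things in the scene. Friction and masses are not known exactly. Their poses are not given: they have to be found in the camera images.
- sieve: loose hand sieve, 0.25 kg empty, about 0.55 kg with the nuts; plywood side walls and rear wall (+x) 36 high, 156 wide along y over the handle posts, from x = -79 to +59; rigid wooden handle over the middle, slotted floor, a pouring ramp instead of a wall at the front (-x). Origin: centre of its underside; z up. At the start the lip faces roughly right (-y)
- sieve_grip (a point): centre of the sieve's handle, 78 above the sieve's underside; axes as the sieve's. The handle is a bar along y, 12 thick in x, 24 high, 140 clear between its two posts at y = +-75; take it across its 12 mm
- sieve_floor (a point): middle of the sieve's floor, on its top face, 8 above the underside and straight below the handle; axes as the sieve's. Three flat metal slats, 4 thick, run along x from the rear wall to the ramp, each 22 wide, centred at y = -39, 0 and +39; between them and beside the outer ones, up to the side walls, are slots 17 wide
- sieve_lip (a point): middle of the upper edge of the sieve's pouring lip, at x = -74, 17 above the underside, in the sieve's frame. The ramp rises outward to it at 20 deg from x = -50, so nuts slide out over it only if the sieve is tipped lip-down by more than about 30 deg (40 is sure); rocked by 20 deg any way the large ones stay in
- tray: shallow square tray of thin aluminium sheet, fixed to the bench, 190 x 190, 45 high, walls and floor 3; for the small nuts. Origin: centre of its underside; z up
- box: plywood box, deeper and smaller than the tray, fixed to the bench, 170 x 170, 75 high, walls and floor 9; for the large nuts. Origin: centre of its underside; z up
- large_0: large steel hex nut, 36 across flats (42 across corners), 20 thick, 80 g, too large for the slots; begins on the sieve floor. Oily: slides on the sieve when it is tilted more than about 10 to 14 deg. Origin: centre of its underside
- large_1: large steel hex nut, 36 across flats (42 across corners), 20 thick, 80 g, too large for the slots; begins on the sieve floor. Oily: slides on the sieve when it is tilted more than about 10 to 14 deg. Origin: centre of its underside
- large_2: large steel hex nut, 36 across flats (42 across corners), 20 thick, 80 g, too large for the slots; begins on the sieve floor. Oily: slides on the sieve when it is tilted more than about 10 to 14 deg. Origin: centre of its underside
- small_0: small steel hex nut, 12 across flats (14 across corners), 7 thick, 12 g; begins lying on a slat of the sieve and falls through a slot when it slides off the slat sideways (along the sieve's y). Oily: slides at more than about 10 to 14 deg of tilt. Origin: centre of its underside
- small_1: small steel hex nut, 12 across flats (14 across corners), 7 thick, 12 g; begins lying on a slat of the sieve and falls through a slot when it slides off the slat sideways (along the sieve's y). Oily: slides at more than about 10 to 14 deg of tilt. Origin: centre of its underside
- small_2: small steel hex nut, 12 across flats (14 across corners), 7 thick, 12 g; begins lying on a slat of the sieve and falls through a slot when it slides off the slat sideways (along the sieve's y). Oily: slides at more than about 10 to 14 deg of tilt. Origin: centre of its underside
- small_3: small steel hex nut, 12 across flats (14 across corners), 7 thick, 12 g; begins lying on a slat of the sieve and falls through a slot when it slides off the slat sideways (along the sieve's y). Oily: slides at more than about 10 to 14 deg of tilt. Origin: centre of its underside
- glue_bottle: glue bottle, 57 across, 170 high, loose bystander behind the work. Origin: centre of its underside
- tape_measure: tape measure, 58 x 77 x 62, loose bystander behind the work. Origin: centre of its underside
- offcut: pine offcut, 46 x 98 x 19, loose bystander behind the work. Origin: centre of its underside
Not all that is in view belongs to the job. What is shaped like the large_0 but green is not meant.

How it is judged:
By the outcome, as a careful person would: the job done as asked, in the order asked, and still so for the second after the job is handed in, with the robot touching nothing.
It also fails if it takes over 56 s, if anything falls off the work surface, if the arm or the gripper's body presses on something with over 40 N, if the wrist force passes 120 N, or if a joint passes its speed limit or range.

## Working session

There is one attempt and no reset: what is moved stays moved. The work goes in short steps, Python scripts to look and compute and a shell command to move; the robot and the scene stay as the last step left them, time stands still between calls to the robot, and variables do not carry over. Pictures are saved under pics/ and viewed, and the job is handed in when it is done.

```bash
ls; mkdir -p pics
python3 - <<'E'
from bench import *
import cv2
s=read_state();print(s)
for n in("scene","top","wrist"):
    print(n,get_calibration(n))
    cv2.imwrite(f"pics/{n}0.png",cv2.cvtColor(camera(n),cv2.COLOR_RGB2BGR))
E
```

```text
pics
{'time': 0.0, 'joint_positions': array([ 1.10639857,  0.33286544, -0.06472706,  1.46092406,  0.02157819,
        1.34991478, -0.08851682]), 'joint_vel': array([ 0.00113893, -0.00033459, -0.00044693,  0.00069643,  0.00187103,
        0.0018178 , -0.0006995 ]), 'joint_torque': array([-1.17687858e-03, -6.23252106e+01,  2.38607847e-02, -3.89903247e+01,
       -6.15055952e-02,  3.95669206e-02,  1.21986595e-04]), 'ee_pos': array([ 0.26705619, -0.56458797,  0.1860663 ]), 'eef_rot': array([-0.68980047, -0.15542622,  0.6900448 , -0.15445441]), 'ft_force': array([-0.96941021, -0.53882029, -0.39758959]), 'torque': array([ 0.02500282, -0.06921368,  0.00414019]), 'width': 0.0868352300856698}
scene {'fx': 487.98310624114225, 'fy': 487.98310624114225, 'cx': 256.68292576572827, 'cy': 194.92824721705313, 'xyz': array([-0.80347761,  0.04449502,  0.68014699]), 'attitude': array([-0.35951131,  0.40926322,  0.62537459, -0.55871448])}
top {'fx': 474.94194462337833, 'fy': 474.94194462337833, 'cx': 251.93913289566504, 'cy': 189.09485325899055, 'xyz': array([ 0.37462634, -0.13954123,  1.17373767]), 'attitude': array([ 0.05751269, -0.06470037, -0.70211748,  0.70677945])}
wrist {'fx': 311.7883119266175, 'fy': 311.7883119266175, 'cx': 251.6465082566438, 'cy': 189.52200181360604, 'xyz': array([ 0.34052595, -0.53050575,  0.38404284]), 'attitude': array([-0.12538014,  0.0806257 , -0.52903911,  0.83540226])}
```

View pics/scene0.png

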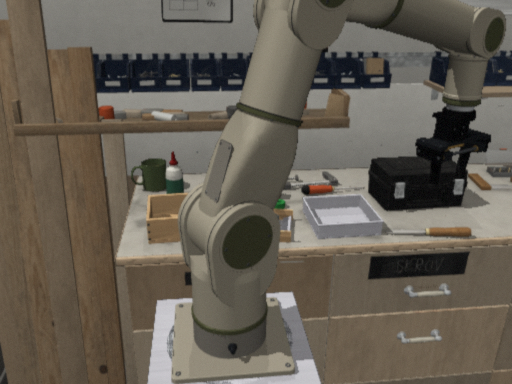

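View pics/top0.png

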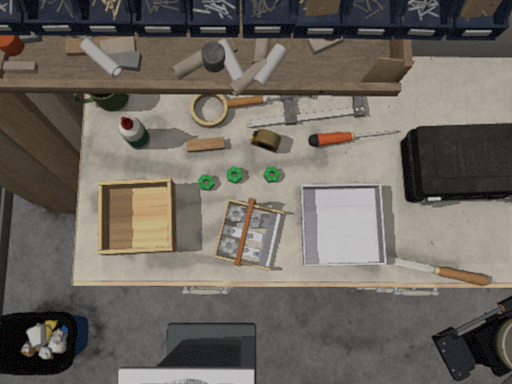

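View pics/wrist0.png

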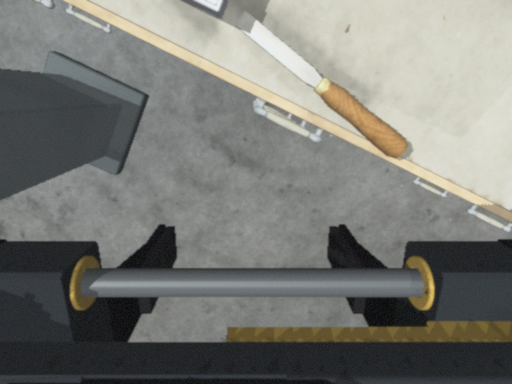

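```bash
cat > h.py <<'E'
from bench import *
import numpy as np, cv2
from scipy.spatial.transform import Rotation as R
def ray(n,u,v,cal=None):
    c=cal or get_calibration(n)
    d=np.array([(u-c['cx'])/c['fx'],-(v-c['cy'])/c['fy'],-1.])
    return np.array(c['xyz']),R.from_quat(c['attitude']).apply(d)
def onz(n,u,v,z,cal=None):
    o,d=ray(n,u,v,cal);return (o+d*(z-o[2])/d[2]).round(4)
def proj(n,p,cal=None):
    c=cal or get_calibration(n)
    q=R.from_quat(c['attitude']).inv().apply(np.array(p)-c['xyz'])
    return c['cx']+c['fx']*q[0]/-q[2], c['cy']-c['fy']*q[1]/-q[2]
def snap(n,f,box=None,k=1):
    im=cv2.cvtColor(camera(n),cv2.COLOR_RGB2BGR)
    if box: x0,y0,x1,y1=box; im=im[y0:y1,x0:x1]
    if k!=1: im=cv2.resize(im,None,fx=k,fy=k,interpolation=cv2.INTER_CUBIC)
    cv2.imwrite(f"pics/{f}.png",im)
E
python3 - <<'E'
from h import *
print(np.round(R.from_quat(read_state()['eef_rot']).as_matrix(),3))
im=cv2.imread("pics/top0.png")
cv2.imwrite("pics/c1.png",cv2.resize(im[190:280,200:300],None,fx=6,fy=6,interpolation=cv2.INTER_CUBIC))
cv2.imwrite("pics/c2.png",cv2.resize(im[85:285,80:400],None,fx=2.5,fy=2.5,interpolation=cv2.INTER_CUBIC))
E
```

```text
[[-0.     0.428 -0.904]
 [ 0.001 -0.904 -0.428]
 [-1.    -0.001  0.   ]]
```

View pics/c1.png

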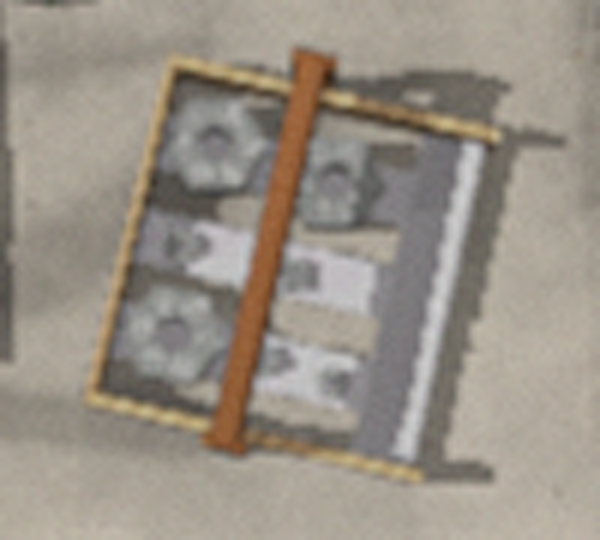

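View pics/c2.png

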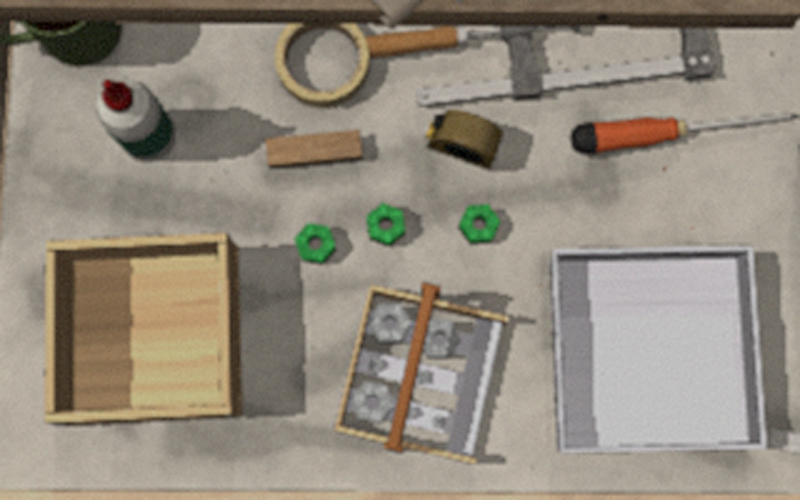

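Run:
```python
from h import *
for nm,u,v,z in [("hA",252.5,200,.09),("hB",237.5,262.5,.09),("rearA",228.5,200.5,.036),("rearB",215.5,256.5,.036),("lipA",278.5,214,.017),("lipB",267,265.5,.017)]:
    print(nm,onz("top",u,v,z))
for nm,pts,z in [("box",[(99,181),(172,179.5),(174,251.5),(98.5,253.5)],.075),("tray",[(301,185),(381,184.5),(386,264.5),(303,265)],.045),("green",[(206,182),(235,174),(272,174)],.02),("glue",[(127,123)],.17),("offcut",[(187,140),(224,137),(224,148),(188,151)],.019),("tape",[(266,137)],.06)]:
    print(nm,[onz("top",*p,z).tolist() for p in pts])
```

```text
hA [ 0.5386 -0.1515  0.09  ]
hB [ 0.3958 -0.1185  0.09  ]
rearA [ 0.5451 -0.094   0.036 ]
rearB [ 0.4106 -0.0651  0.036 ]
lipA [ 0.5154 -0.2162  0.017 ]
lipB [ 0.3905 -0.1881  0.017 ]
box [[0.5833, 0.2089, 0.075], [0.5882, 0.038, 0.075], [0.4202, 0.0276, 0.075], [0.4146, 0.1998, 0.075]]
tray [[0.5829, -0.2691, 0.045], [0.5856, -0.4633, 0.045], [0.3941, -0.4672, 0.045], [0.3918, -0.2715, 0.045]]
green [[0.5933, -0.0372, 0.02], [0.614, -0.1085, 0.02], [0.6147, -0.2003, 0.02]]
glue [[0.6952, 0.1255, 0.17]]
offcut [[0.7004, 0.013, 0.019], [0.709, -0.0797, 0.019], [0.6805, -0.0802, 0.019], [0.672, 0.0096, 0.019]]
tape [[0.698, -0.1838, 0.06]]
```

Possible mix-ups in the top view:
- **Handles:** sieve bar (245,232), chisel (460,275), screwdriver (330,138), file (245,101).
- **Large nuts:** grey in the sieve at (236,214), (255,221), (229,245). The green ones at (206,182), (235,174), (272,174) are decoys.
- **Containers:** tray (342,225), box (136,216).

I'm taking the bar at (245,232). The close crop confirms it: grey nuts, slats, and the lip on the right.

```bash
python3 -m inch '[[[0.42,0.9,0,0,0,0.095,0],[0.42,0.9,0,0,0,0.095,0],[0.42,0.9,0,0,0,0.095,0],[0.42,0.9,0,0,0,0.095,0]]]'; python3 -m inch '[[[0.42,0.9,0,0,0,0.095,0],[0.42,0.9,0,0,0,0.095,0],[0.42,0.9,0,0,0,0.095,0],[0.42,0.9,0,0,0,0.095,0]]]' ; python3 -m inch '[[[0.42,0.9,0,0,0,0.095,0],[0.42,0.9,0,0,0,0.095,0],[0.42,0.9,0,0,0,0.095,0],[0.42,0.9,0,0,0,0.095,0]]]'; python3 -m inch '[[[0.42,0.9,0,0,0,0.11,0],[0.42,0.9,0,0,0,0.11,0],[0.42,0.9,0,0,0,0.11,0],[0.42,0.9,0,0,0,0.11,0],[0.42,0.9,0,0,0,0.11,0]]]'
python3 - <<'E'
from h import *
s=read_state();M=R.from_quat(s['eef_rot']).as_matrix()
print(s['time'],s['ee_pos'],M.round(3),np.degrees(np.arctan2(M[1,1],M[0,1])),s['joint_positions'].round(2))
snap("wrist","w1")
E
```

```text
time: 0.55
ee_pos: [0.3201, -0.4537, 0.1871]
eef_rot: [0.612, 0.355, -0.612, 0.354]
ft_force: [-0.1, -0.4, -0.5]
width: 0.087
time: 0.95
ee_pos: [0.37, -0.3456, 0.1871]
eef_rot: [0.481, 0.519, -0.48, 0.519]
ft_force: [-0.7, -0.6, -0.6]
width: 0.0872
time: 1.35
ee_pos: [0.42, -0.2375, 0.187]
eef_rot: [0.307, 0.637, -0.306, 0.637]
ft_force: [0.3, -1.0, -0.2]
width: 0.0871
time: 1.85
ee_pos: [0.469, -0.1321, 0.1867]
eef_rot: [0.074, 0.703, -0.074, 0.703]
ft_force: [0.3, -0.4, -0.3]
width: 0.0868
1.85 [ 0.46898569 -0.13206452  0.18671847] [[-0.     0.209  0.978]
 [ 0.     0.978 -0.209]
 [-1.     0.    -0.   ]] 77.96257560816281 [ 0.75  0.06 -0.58  1.79  0.04  1.3   1.52]
```

View pics/w1.png

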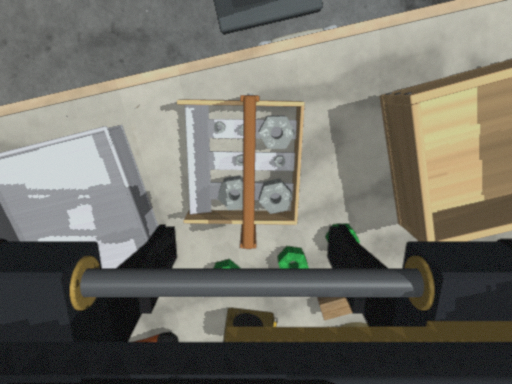

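Run:
```python
from h import *
a=onz("wrist",250,96,.09);b=onz("wrist",248.5,248,.09);print(a,b,(a+b)/2,np.linalg.norm(a-b),np.degrees(np.arctan2(*(b-a)[:2]*[1,1])),(b-a))
p=onz("wrist",303,161,.036);print(p,onz("wrist",185,161,.017))
c=get_calibration("wrist");print(c['xyz'])
```

```text
[ 0.391 -0.118  0.09 ] [ 0.54   -0.1512  0.09  ] [ 0.4655 -0.1346  0.09  ] 0.152653987828684 102.56137600435811 [ 0.149  -0.0332  0.    ]
[ 0.473 -0.074  0.036] [ 0.4483 -0.2102  0.017 ]
[ 0.38936648 -0.11625999  0.38461408]
```

The wrist view confirms the pick: the bar runs from (250,96) to (249,248) and is aligned between the fingers. Four small nuts and three grey large ones are visible. Descending and gripping.

```bash
python3 -m inch '[[[-0.025,-0.025,-0.35,0,0,0,0],[-0.025,-0.025,-0.7,0,0,0,0],[-0.025,-0.025,-0.9,0,0,0,0],[-0.025,-0.025,-1,0,0,0,0],[-0.025,-0.025,-1,0,0,0,0]]]'; python3 -m inch '[[[0,0,-0.06,0,0,0,0],[0,0,-0.06,0,0,0,1],[0,0,-0.06,0,0,0,1],[0,0,-0.06,0,0,0,1],[0,0,-0.06,0,0,0,1],[0,0,-0.06,0,0,0,1],[0,0,-0.06,0,0,0,1],[0,0,-0.06,0,0,0,1]]]' 55
```

```text
time: 2.4
ee_pos: [0.465, -0.1358, 0.0658]
eef_rot: [0.078, 0.704, -0.077, 0.702]
ft_force: [0.0, 0.5, 0.8]
width: 0.087
time: 3.2
ee_pos: [0.4659, -0.136, 0.0597]
eef_rot: [0.077, 0.703, -0.077, 0.703]
ft_force: [-0.2, -0.2, 0.5]
width: 0.0391
```

```bash
python3 -m inch '[[[0,0,0,0,0,0,1],[0,0,0,0,0,0,1],[0,0,0,0,0,0,1],[0,0,0,0,0,0,1],[0,0,0,0,0,0,1]]]' 55
```

```text
time: 3.7
ee_pos: [0.4659, -0.136, 0.0597]
eef_rot: [0.077, 0.703, -0.077, 0.703]
ft_force: [0.3, 0.0, 0.0]
width: 0.0028
```

Run:
```python
from h import *
snap("wrist","w2");snap("top","t2",(190,180,310,280),6);snap("scene","s2",(200,120,400,270),4)
```

```text
(no output)
```

View pics/w2.png

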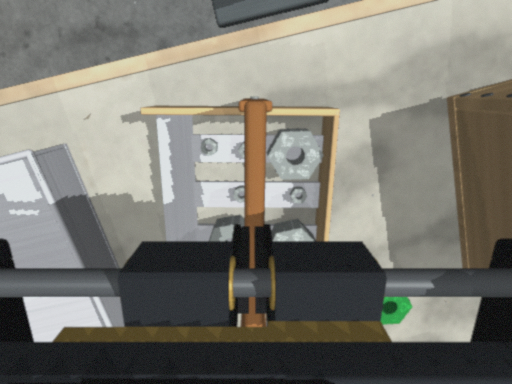

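View pics/s2.png

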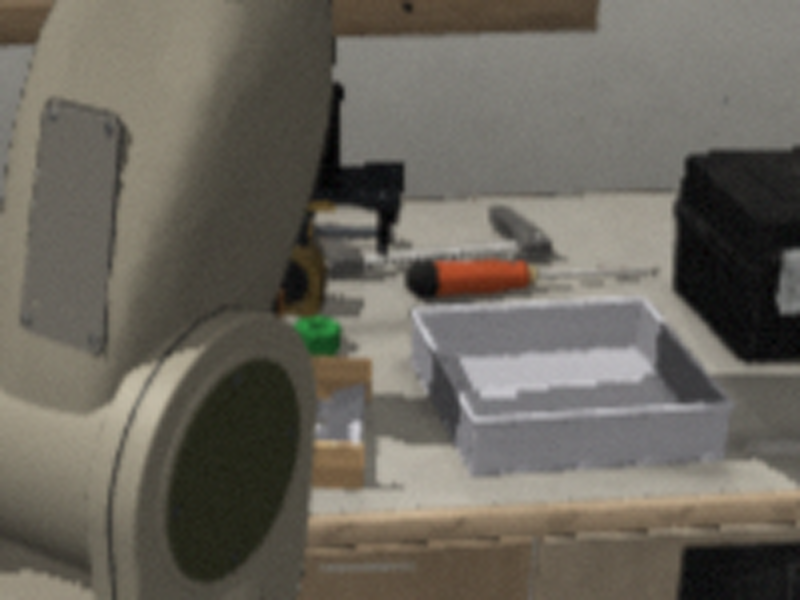

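View pics/t2.png

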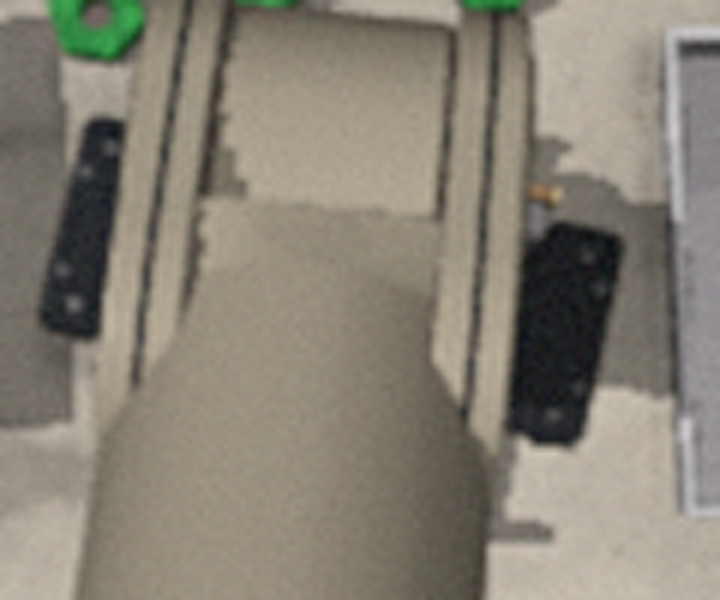

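```bash
python3 -m inch '[[[0,0,0.02,0,0,0,1],[0,0,0.06,0,0,0,1],[0,0,0.1,0,0,0,1],[0,0,0.12,0,0,0,1],[0,0,0.12,0,0,0,1],[0,0,0.12,0,0,0,1]]]' 55
python3 - <<'E'
from h import *
snap("wrist","w3")
print(read_state()['torque'])
E
```

```text
time: 4.45
ee_pos: [0.4659, -0.1361, 0.0741]
eef_rot: [0.077, 0.703, -0.077, 0.703]
ft_force: [-0.4, 0.2, 0.6]
width: 0.0006
[ 0.04357008 -0.17344886 -0.0362242 ]
```

View pics/w3.png

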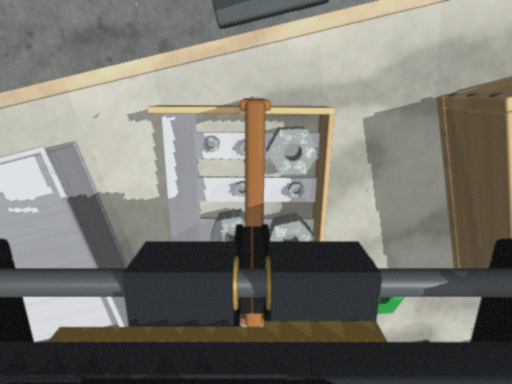

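Run:
```python
from h import *
c=get_calibration("wrist");p=read_state()['ee_pos']
print(c, [proj("wrist",p+np.array([0,0,d])) for d in (0,.019,.05)])
print([proj("wrist",q) for q in [(.391,-.118,.09),(.54,-.151,.09),(.466,-.135,.09),(.466,-.135,.066)]])
im=cv2.imread("pics/w3.png");cv2.imwrite("pics/w3c.png",cv2.resize(im[200:350,160:350],None,fx=4,fy=4,interpolation=cv2.INTER_CUBIC))
```

```text
{'fx': 311.7883119266175, 'fy': 311.7883119266175, 'cx': 251.6465082566438, 'cy': 189.52200181360604, 'xyz': array([ 0.38645063, -0.11883167,  0.27190662]), 'attitude': array([-0.11568486, -0.09318379,  0.61887515,  0.77131534])} [(np.float64(252.0675298353694), np.float64(217.9659820580473)), (np.float64(252.12376804290182), np.float64(229.54833259989863)), (np.float64(252.24206515075664), np.float64(253.9118148547773))]
[(np.float64(254.66536107919288), np.float64(101.62665509243125)), (np.float64(254.13512708351243), np.float64(326.31017848996805)), (np.float64(253.76882064349624), np.float64(227.5833379637461)), (np.float64(253.52921830678096), np.float64(213.6635498102825))]
```

View pics/w3c.png

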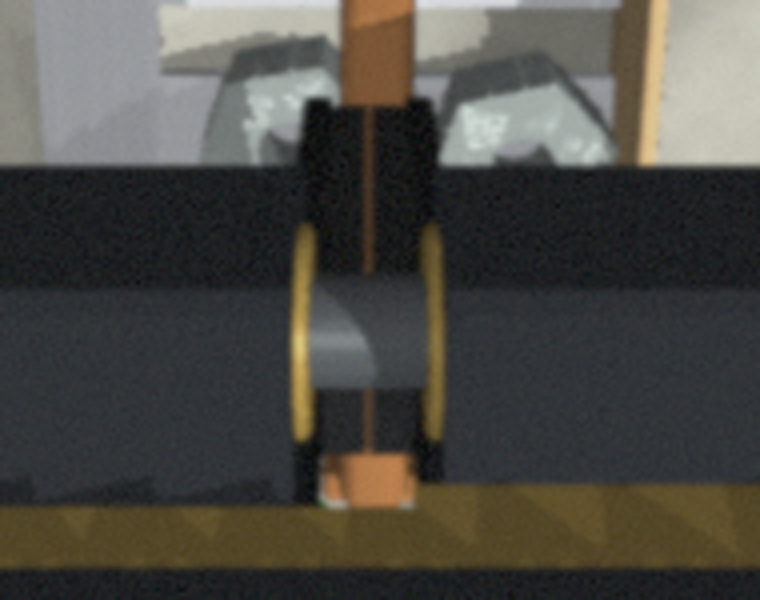

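Run:
```python
from h import *
c=get_calibration("wrist");s=read_state();M=R.from_quat(s['eef_rot']).as_matrix();Rc=R.from_quat(c['attitude'])
q=Rc.inv().apply(s['ee_pos']-c['xyz']);print("tcp in cam",q)
print("tool axes in cam",Rc.inv().apply(M.T))
# tool-frame pts projected: tip inner faces open
for x in (0,-.02,-.04):
  for y in (-.0435,.0435):
    for z in(-.0095,.0095):
      print(x,y,z,[round(float(t),1) for t in proj("wrist",s['ee_pos']+M@[x,y,z])])
a=cv2.imread("pics/w1.png")[200:330,60:460];cv2.imwrite("pics/w1c.png",cv2.resize(a,None,fx=2,fy=2,interpolation=cv2.INTER_CUBIC))
```

```text
tcp in cam [ 0.00028766 -0.01943439 -0.21302983]
tool axes in cam [[-4.86673885e-04  2.93941920e-01 -9.55823159e-01]
 [ 9.99999815e-01  4.91221509e-04 -3.58103064e-04]
 [ 3.64259393e-04 -9.55823156e-01 -2.93942105e-01]]
0 -0.0435 -0.0095 [187.6, 204.9]
0 -0.0435 0.0095 [189.2, 230.7]
0 0.0435 -0.0095 [316.6, 204.8]
0 0.0435 0.0095 [314.9, 230.7]
-0.02 -0.0435 -0.0095 [181.2, 216.0]
-0.02 -0.0435 0.0095 [183.2, 244.1]
-0.02 0.0435 -0.0095 [323.1, 216.0]
-0.02 0.0435 0.0095 [321.1, 244.0]
-0.04 -0.0435 -0.0095 [173.3, 229.6]
-0.04 -0.0435 0.0095 [175.8, 260.3]
-0.04 0.0435 -0.0095 [331.0, 229.6]
-0.04 0.0435 0.0095 [328.6, 260.2]
```

View pics/w1c.png

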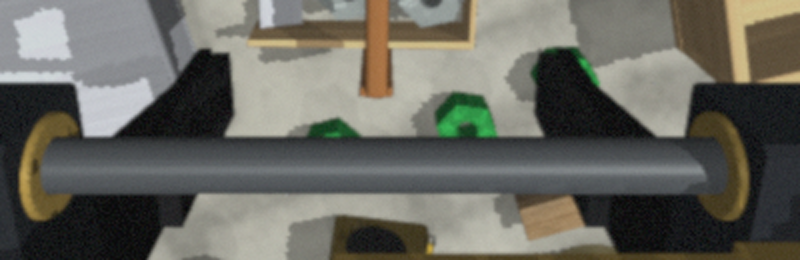

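The shut reading (2.8 mm) and a test lift show that the fingers closed above the bar. In the wrist view the real fingertips sit about 35 mm behind the reported TCP. I'll open, go 51 mm deeper and grip again.

```bash
python3 -m inch '[[[0,0,0,0,0,0,0],[0,0,0,0,0,0,0],[0,0,0,0,0,0,0],[0,0,0,0,0,0,0],[0,0,0,0,0,0,0],[0,0,0,0,0,0,0],[0,0,0,0,0,0,0]]]'; python3 -m inch '[[[0,0,-0.15,0,0,0,0],[0,0,-0.25,0,0,0,0],[0,0,-0.35,0,0,0,0],[0,0,-0.42,0,0,0,0],[0,0,-0.42,0,0,0,0.5]]]'
```

```text
time: 5.2
ee_pos: [0.4659, -0.136, 0.0741]
eef_rot: [0.077, 0.703, -0.077, 0.703]
ft_force: [-0.4, 0.1, 1.0]
width: 0.0487
time: 5.7
ee_pos: [0.465, -0.1357, 0.0225]
eef_rot: [0.077, 0.704, -0.077, 0.702]
ft_force: [0.6, 0.5, 0.1]
width: 0.0811
```

```bash
python3 -m inch '[[[0,0,0,0,0,0,1],[0,0,0,0,0,0,1],[0,0,0,0,0,0,1],[0,0,0,0,0,0,1],[0,0,0,0,0,0,1],[0,0,0,0,0,0,1],[0,0,0,0,0,0,1],[0,0,0,0,0,0,1],[0,0,0,0,0,0,1],[0,0,0,0,0,0,1]]]' 55; python3 -m inch '[[[0,0,0.01,0,0,0,1],[0,0,0.03,0,0,0,1],[0,0,0.06,0,0,0,1],[0,0,0.08,0,0,0,1],[0,0,0.08,0,0,0,1]]]' 55;python3 - <<'E'
from h import *
snap("wrist","w4")
print(read_state()['torque'])
E
```

```text
time: 6.7
ee_pos: [0.4659, -0.1357, 0.0237]
eef_rot: [0.077, 0.703, -0.077, 0.703]
ft_force: [-0.0, 0.6, -0.3]
width: 0.0115
time: 7.2
ee_pos: [0.4661, -0.1361, 0.0337]
eef_rot: [0.077, 0.703, -0.077, 0.703]
ft_force: [0.4, 0.1, -4.8]
width: 0.0117
[ 0.07588617 -0.1174746   0.01186786]
```

View pics/w4.png

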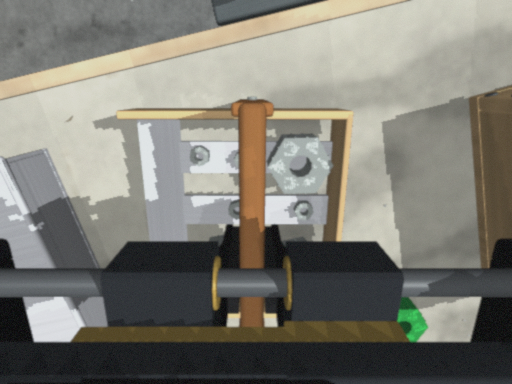

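```bash
python3 -m inch '[[[0,0,0.03,0,0,0,1],[0,0,0.1,0,0,0,1],[0,0,0.2,0,0,0,1],[0,0,0.31,0,0,0,1],[0,0,0.41,0,0,0,1],[0,0,0.47,0,0,0,1],[0,0,0.5,0,0,0,1]]]' 55; python3 -m inch '[[[0.003,-0.04,0,0,0,0,1],[0.01,-0.12,0,0,0,0,1],[0.02,-0.22,0,0,0,0,1],[0.03,-0.34,0,0,0,0,1],[0.045,-0.46,0,0,0,0,1],[0.06,-0.58,0,0,0,0,1],[0.07,-0.7,0,0,0,0,1],[0.08,-0.82,0,0,0,0,1],[0.09,-0.94,0,0,0,0,1]]]';python3 -m inch '[[[0.01,-0.12,0,0,0,0,1],[0.02,-0.24,0,0,0,0,1],[0.03,-0.36,0,0,0,0,1],[0.045,-0.48,0,0,0,0,1],[0.06,-0.6,0,0,0,0,1],[0.07,-0.72,0,0,0,0,1],[0.08,-0.84,0,0,0,0,1],[0.09,-0.93,0,0,0,0,1],[0.1,-0.98,0,0,0,0,1],[0.1,-1,0,0,0,0,1]]]';python3 - <<'E'
from h import *
snap("top","t4",(180,160,420,290),3.3);snap("wrist","w5")
print(read_state()['joint_positions'])
E
```

```text
time: 7.95
ee_pos: [0.4663, -0.1362, 0.0944]
eef_rot: [0.077, 0.702, -0.077, 0.703]
ft_force: [-0.0, 0.5, -5.1]
width: 0.0114
time: 8.85
ee_pos: [0.4767, -0.2501, 0.0932]
eef_rot: [0.077, 0.703, -0.077, 0.703]
ft_force: [-0.1, -1.0, -4.4]
width: 0.0113
time: 9.85
ee_pos: [0.4887, -0.3693, 0.0931]
eef_rot: [0.077, 0.703, -0.077, 0.703]
ft_force: [-0.2, 0.4, -4.0]
width: 0.0114
[ 0.91102441  0.40500479 -0.42856856  1.593746    0.17755236  1.18197213
  1.79845125]
```

View pics/w5.png

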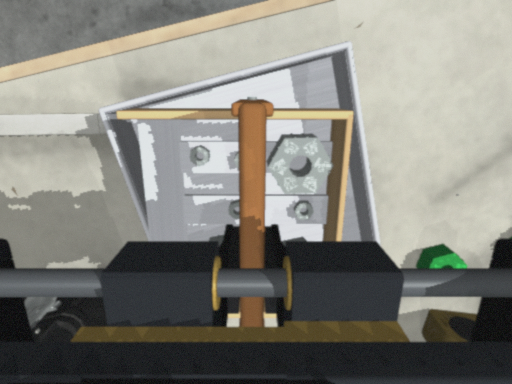

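View pics/t4.png

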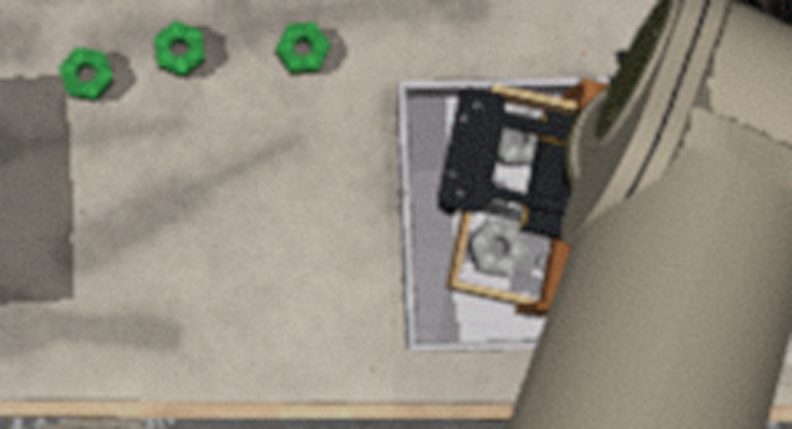

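```bash
python3 -m inch '[[[0,0,0,0,0,-0.005,1],[0,0,0,0,0,-0.015,1],[0,0,0,0,0,-0.03,1],[0,0,0,0,0,-0.047,1],[0,0,0,0,0,-0.065,1],[0,0,0,0,0,-0.083,1],[0,0,0,0,0,-0.1,1],[0,0,0,0,0,-0.118,1]]]';python3 -m inch '[[[0,0,0,0,0,-0.018,1],[0,0,0,0,0,-0.036,1],[0,0,0,0,0,-0.053,1],[0,0,0,0,0,-0.069,1],[0,0,0,0,0,-0.083,1],[0,0,0,0,0,-0.092,1],[0,0,0,0,0,-0.096,1],[0,0,0,0,0,-0.098,1]]]'
python3 - <<'E'
from h import *
snap("wrist","w6");s=read_state();print(R.from_quat(s['eef_rot']).as_matrix().round(3),s['joint_positions'].round(2))
E
```

```text
time: 10.75
ee_pos: [0.4889, -0.3681, 0.0934]
eef_rot: [0.328, 0.626, -0.328, 0.627]
ft_force: [0.3, -0.6, -4.5]
width: 0.0116
time: 11.55
ee_pos: [0.4888, -0.3683, 0.0934]
eef_rot: [0.501, 0.499, -0.501, 0.499]
ft_force: [0.8, -0.4, -4.1]
width: 0.0115
[[ 0.     1.    -0.005]
 [ 0.    -0.005 -1.   ]
 [-1.     0.    -0.   ]] [ 0.74  0.38 -0.21  1.6   0.09  1.17  0.5 ]
```

View pics/w6.png

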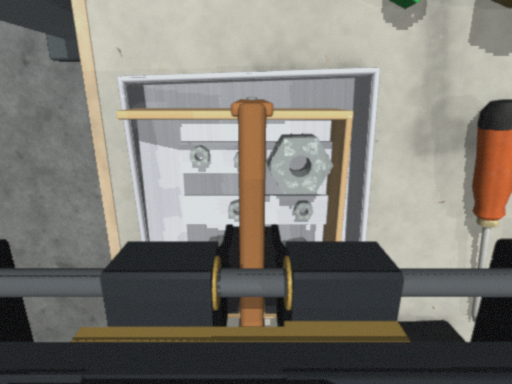

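```bash
python3 -m inch '[[[0,0,0,0.02,0,0,1],[0,0,0,0.04,0,0,1],[0,0,0,0.054,0,0,1],[0,0,0,0.054,0,0,1],[0,0,0,0.054,0,0,1],[0,0,0,0.054,0,0,1],[0,0,0,0.035,0,0,1],[0,0,0,0.015,0,0,1],[0,0,0,0,0,0,1]]]';python3 -m inch '[[[0,0,0,-0.02,0,0,1],[0,0,0,-0.04,0,0,1],[0,0,0,-0.054,0,0,1],[0,0,0,-0.054,0,0,1],[0,0,0,-0.054,0,0,1],[0,0,0,-0.054,0,0,1],[0,0,0,-0.035,0,0,1],[0,0,0,-0.015,0,0,1],[0,0,0,0,0,0,1]]]'
python3 - <<'E'
from h import *
snap("wrist","w7");snap("top","t7",(290,170,400,280),5)
E
```

```text
time: 12.5
ee_pos: [0.4906, -0.3666, 0.0952]
eef_rot: [0.499, 0.497, -0.501, 0.503]
ft_force: [1.0, 0.5, -4.9]
width: 0.0115
time: 13.4
ee_pos: [0.4886, -0.3716, 0.0947]
eef_rot: [0.504, 0.498, -0.5, 0.498]
ft_force: [-0.3, -1.3, -4.6]
width: 0.0115
```

View pics/w7.png

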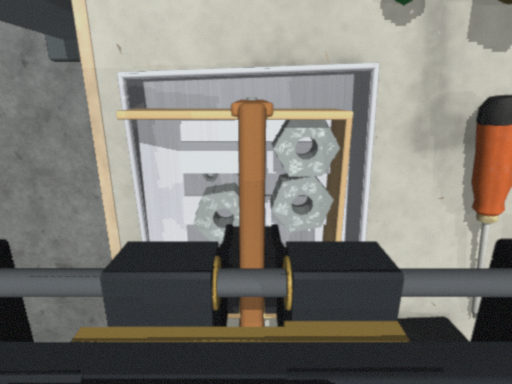

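View pics/t7.png

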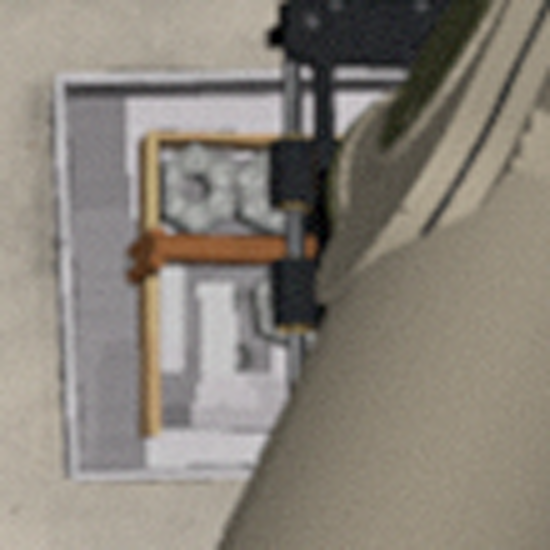

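Run:
```python
import cv2
a=cv2.imread("pics/w7.png")[100:245,115:360];cv2.imwrite("pics/w7c.png",cv2.resize(a,None,fx=3.2,fy=3.2,interpolation=cv2.INTER_CUBIC))
```

```text
(no output)
```

View pics/w7c.png

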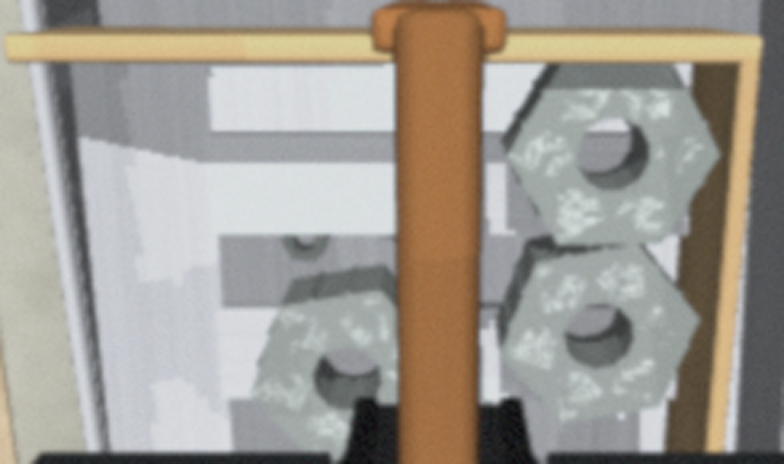

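One small nut shows in the tray through the slot at (210,176), and the large nuts slid to +y. Rocking again, with some fore-and-aft mixed in.

```bash
python3 -m inch '[[[0,0,0,0.02,0,0,1],[0,0,0,0.04,0,0,1],[0,0,0,0.054,0,0,1],[0,0,0,0.054,0,0,1],[0,0,0,0.054,0,0,1],[0,0,0,0.054,0,0,1],[0,0,0,0.035,0.02,0,1],[0,0,0,0.015,0.03,0,1],[0,0,0,0,0.04,0,1],[0,0,0,0,0.04,0,1]]]';python3 -m inch '[[[0,0,0,-0.02,-0.025,0,1],[0,0,0,-0.04,-0.04,0,1],[0,0,0,-0.054,-0.04,0,1],[0,0,0,-0.054,-0.04,0,1],[0,0,0,-0.054,-0.04,0,1],[0,0,0,-0.054,-0.04,0,1],[0,0,0,-0.035,-0.04,0,1],[0,0,0,-0.015,-0.04,0,1],[0,0,0,0,-0.04,0,1],[0,0,0,0,-0.04,0,1]]]'
python3 - <<'E'
from h import *
s=read_state();print(R.from_quat(s['eef_rot']).as_matrix().round(3))
snap("wrist","w8",(115,90,360,245),3.2);snap("top","t8",(290,170,400,280),5)
E
```

```text
time: 14.5
ee_pos: [0.494, -0.3611, 0.0942]
eef_rot: [0.431, 0.56, -0.557, 0.437]
ft_force: [0.3, 1.0, -3.8]
width: 0.0115
time: 15.5
ee_pos: [0.4872, -0.3744, 0.0935]
eef_rot: [0.503, 0.497, -0.502, 0.497]
ft_force: [0.1, -1.3, -4.8]
width: 0.0114
[[ 0.001  1.    -0.011]
 [ 0.001 -0.011 -1.   ]
 [-1.     0.001 -0.001]]
```

View pics/w8.png

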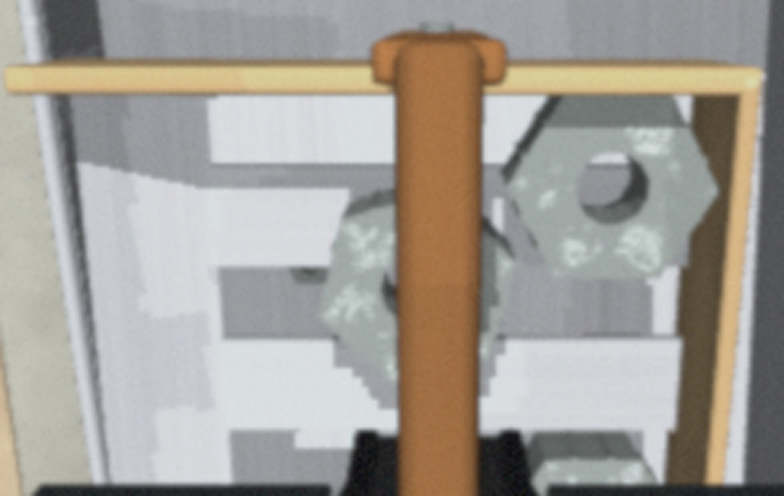

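View pics/t8.png

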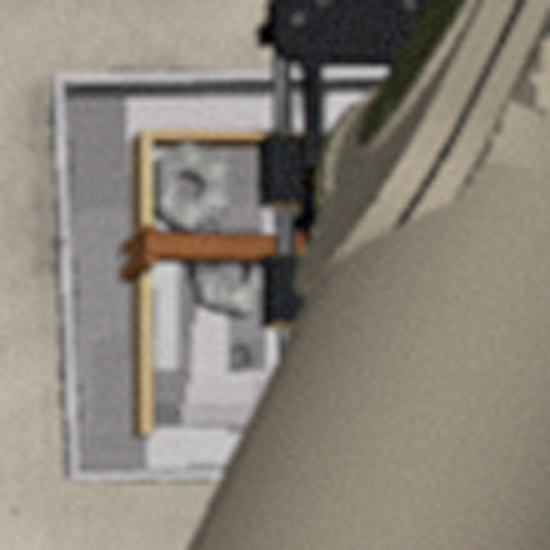

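```bash
python3 -m inch '[[[0,0,0,0.02,0,0,1],[0,0,0,0.04,0,0,1],[0,0,0,0.054,-0.02,0,1],[0,0,0,0.054,-0.035,0,1],[0,0,0,0.054,-0.035,0,1],[0,0,0,0.054,0,0,1],[0,0,0,0.035,0,0,1],[0,0,0,0.015,0,0,1],[0,0,0,0,0,0,1]]]';python3 -m inch '[[[0,0,0,-0.02,0,0,1],[0,0,0,-0.04,0,0,1],[0,0,0,-0.054,0,0,1],[0,0,0,-0.054,0,0,1],[0,0,0,-0.054,0,0,1],[0,0,0,-0.054,0,0,1],[0,0,0,-0.035,0,0,1],[0,0,0,-0.015,0,0,1],[0,0,0,0,0,0,1],[0,0,0,0,0,0,1]]]'
python3 - <<'E'
from h import *
s=read_state();print(R.from_quat(s['eef_rot']).as_matrix().round(3))
snap("wrist","w9",(115,90,360,245),3.2)
E
```

```text
time: 16.5
ee_pos: [0.4923, -0.3657, 0.0943]
eef_rot: [0.499, 0.499, -0.5, 0.502]
ft_force: [-0.5, 0.2, -4.6]
width: 0.0119
time: 17.5
ee_pos: [0.4865, -0.3748, 0.0934]
eef_rot: [0.504, 0.497, -0.503, 0.497]
ft_force: [-0.1, -0.5, -5.0]
width: 0.0115
[[ 0.     1.    -0.013]
 [ 0.001 -0.013 -1.   ]
 [-1.     0.    -0.001]]
```

View pics/w9.png

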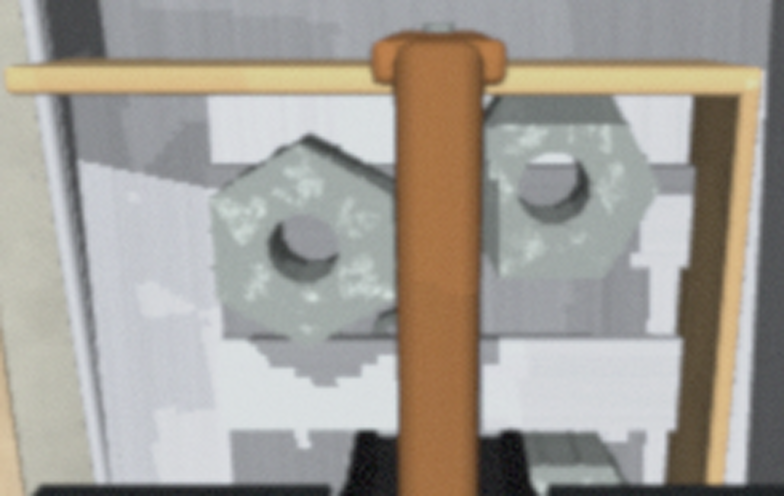

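Only large nuts are visible on the sieve now. Raising it and carrying it gently toward +y, so the top camera can count the small nuts in the tray.

```bash
python3 -m inch '[[[0,0,0.05,0,0,0,1],[0,0,0.15,0,0,0,1],[0,0,0.3,0,0,0,1],[0,0.03,0.45,0,0,0,1],[0,0.1,0.6,0,0,0,1],[0,0.2,0.72,0,0,0,1],[0,0.33,0.8,0,0,0,1],[0,0.47,0.84,0,0,0,1],[0,0.61,0.85,0,0,0,1],[0,0.75,0.85,0,0,0,1]]]'; python3 -m inch '[[[0,0.14,0,0,0,0,1],[0,0.28,0,0,0,0,1],[0,0.42,0,0,0,0,1],[0,0.56,0,0,0,0,1],[0,0.7,0,0,0,0,1],[0,0.83,0,0,0,0,1],[0,0.92,0,0,0,0,1],[0,0.97,0,0,0,0,1],[0,1,0,0,0,0,1]]]';python3 - <<'E'
from h import *
snap("top","t10",(180,160,420,290),3.3)
E
```

```text
time: 18.55
ee_pos: [0.4885, -0.2768, 0.1949]
eef_rot: [-0.501, -0.499, 0.501, -0.499]
ft_force: [-0.2, -0.2, -4.1]
width: 0.0116
time: 19.45
ee_pos: [0.4887, -0.1585, 0.1953]
eef_rot: [0.501, 0.499, -0.501, 0.499]
ft_force: [-0.3, -0.2, -5.2]
width: 0.0114
```

View pics/t10.png

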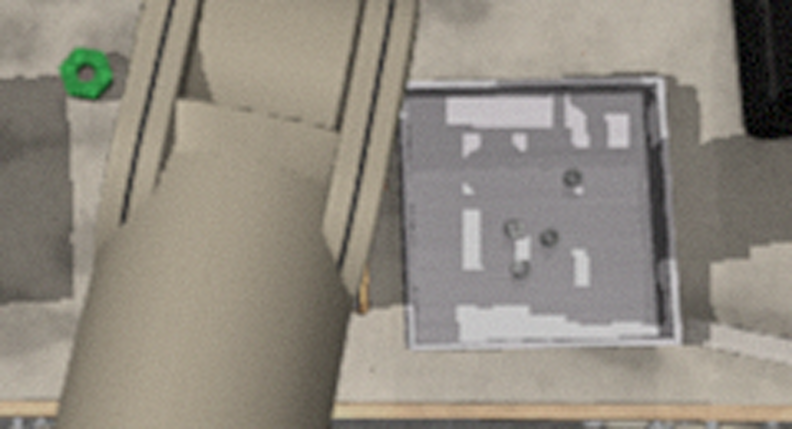

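The tray crop shows four small nuts at (572,178), (515,230), (548,238) and (518,268), so all are through. Next I carry the large ones to the box.

```bash
python3 -m inch '[[[0.01,0.04,0,0,0,0,1],[0.03,0.12,0,0,0,0,1],[0.06,0.22,0,0,0,0,1],[0.1,0.34,0,0,0,0,1],[0.14,0.47,0,0,0,0,1],[0.18,0.6,0,0,0,0,1],[0.22,0.73,0,0,0,0,1],[0.26,0.86,0,0,0,0,1],[0.3,0.99,0,0,0,0,1]]]'; python3 -m inch '[[[0.04,0.14,0,0,0,0,1],[0.09,0.28,0,0,0,0,1],[0.14,0.42,0,0,0,0,1],[0.19,0.56,0,0,0,0,1],[0.24,0.7,0,0,0,0,1],[0.29,0.84,0,0,0,0,1],[0.33,0.98,0,0,0,0,1]]]'; python3 -m inch '[[[0.04,0.12,0,0,0,0,1],[0.08,0.21,0,0,0,0,1],[0.11,0.28,0,0,0,0,1],[0.13,0.33,0,0,0,0,1],[0.13,0.34,0,0,0,0,1],[0.13,0.34,0,0,0,0,1]]]';python3 - <<'E'
from h import *
snap("wrist","w11");snap("top","t11",(80,90,240,270),3.3);print(read_state()['joint_positions'].round(2))
E
```

```text
time: 20.4
ee_pos: [0.5249, -0.0383, 0.1953]
eef_rot: [0.501, 0.499, -0.501, 0.499]
ft_force: [0.3, -0.3, -4.8]
width: 0.0118
time: 21.1
ee_pos: [0.5644, 0.0794, 0.1952]
eef_rot: [0.501, 0.499, -0.501, 0.499]
ft_force: [-0.4, 0.4, -3.8]
width: 0.0116
time: 21.7
ee_pos: [0.5798, 0.1181, 0.1952]
eef_rot: [-0.501, -0.499, 0.501, -0.499]
ft_force: [0.1, -0.7, -4.8]
width: 0.0116
[ 0.1   0.29 -0.46  1.52  0.13  1.36 -0.38]
```

View pics/w11.png

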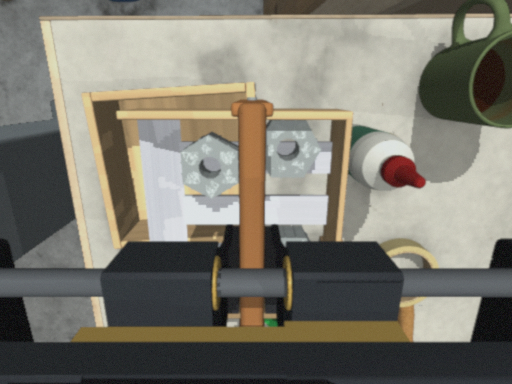

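View pics/t11.png

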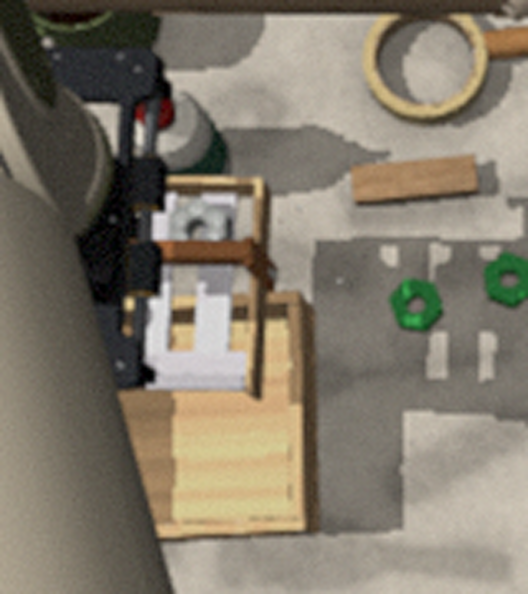

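```bash
python3 - <<'E'
from h import *
for z in (.0,.1,.13,.15): print(z,onz("wrist",352,158,z),onz("top",124,145,z))
E
python3 -m inch '[[[0,0,0,0,-0.01,0,1],[0,0,-0.03,0,-0.025,0,1],[0,0,-0.06,0,-0.04,0,1],[0,0,-0.1,0,-0.055,0,1],[0,0,-0.15,0,-0.06,0,1],[0,0,-0.15,0,-0.065,0,1],[0,0,-0.15,0,-0.07,0,1],[0,0,-0.15,0,-0.075,0,1],[0,0,-0.15,0,-0.08,0,1]]]'
python3 - <<'E'
from h import *
snap("wrist","w12");print(read_state()['joint_positions'].round(2))
E
```

```text
0.0 [0.708 0.119 0.   ] [0.6912 0.175  0.    ]
0.1 [0.6755 0.1392 0.1   ] [0.6642 0.1482 0.1   ]
0.13 [0.6657 0.1453 0.13  ] [0.6561 0.1402 0.13  ]
0.15 [0.6592 0.1493 0.15  ] [0.6507 0.1348 0.15  ]
time: 22.7
ee_pos: [0.5795, 0.1176, 0.1773]
eef_rot: [0.61, 0.358, -0.361, 0.607]
ft_force: [-1.1, -0.3, -4.2]
width: 0.0119
[ 0.12 -0.09 -0.5   2.04  0.22  0.71 -0.52]
```

View pics/w12.png

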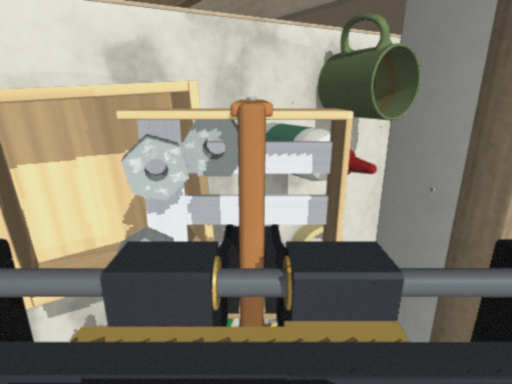

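The nuts have slid down to the lip at about 29° of tilt. Tipping on to about 47°.

```bash
python3 -m inch '[[[0,0,0,0,-0.008,0,1],[0,0,0,0,-0.016,0,1],[0,0,0,0,-0.025,0,1],[0,0,0,0,-0.035,0,1],[0,0,0,0,-0.045,0,1],[0,0,0,0,-0.05,0,1],[0,0,0,0,-0.05,0,1],[0,0,0,0,-0.05,0,1],[0,0,0,0,-0.05,0,1]]]'
python3 - <<'E'
from h import *
snap("wrist","w13");snap("top","t13",(80,90,240,270),3.3);print(read_state()['joint_positions'].round(2))
E
```

```text
time: 23.65
ee_pos: [0.5805, 0.1183, 0.1782]
eef_rot: [0.659, 0.259, -0.261, 0.656]
ft_force: [0.6, 0.4, -1.7]
width: 0.0117
[ 0.26 -0.24 -0.69  2.31  0.62  0.33 -1.  ]
```

View pics/w13.png

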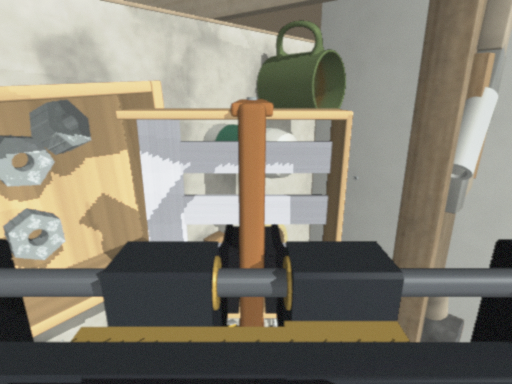

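View pics/t13.png

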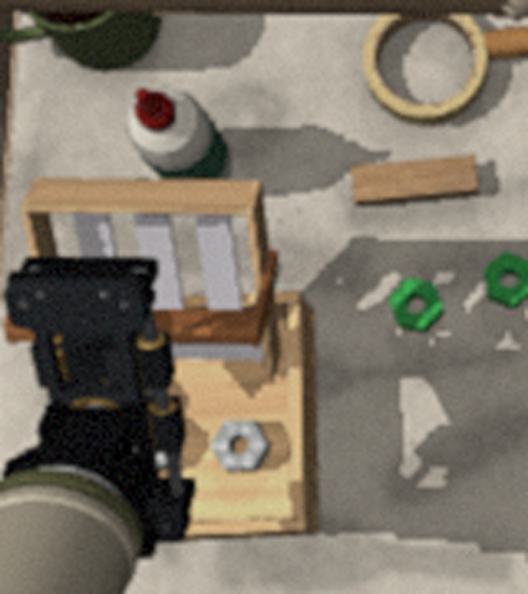

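All three large nuts are in the box: wrist view (60,125), (20,160) and (35,235). The sieve is empty. Levelling it, then carrying it to the free bench space between the containers.

```bash
python3 -m inch '[[[0,0,0.1,0,0.02,0,1],[0,0,0.2,0,0.043,0,1],[0,0,0.25,0,0.066,0,1],[0,0,0.25,0,0.089,0,1],[0,0,0.25,0,0.112,0,1],[0,0,0.25,0,0.13,0,1],[0,0,0.25,0,0.13,0,1]]]'; python3 -m inch '[[[-0.05,-0.1,0,0,0,0,1],[-0.15,-0.3,0,0,0,0,1],[-0.28,-0.6,0,0,0,0,1],[-0.42,-0.9,0,0,0,0,1]]]';python3 -m inch '[[[-0.12,-0.3,0,0,0,0,1],[-0.24,-0.6,0,0,0,0,1],[-0.36,-0.9,0,0,0,0,1],[-0.43,-1,0,0,0,0,1]]]'; python3 -m inch '[[[-0.03,-0.12,0,0,0,0,1],[-0.03,-0.13,0,0,0,0,1],[-0.03,-0.13,0,0,0,0,1]]]'
python3 - <<'E'
from h import *
snap("wrist","w14");s=read_state();print(R.from_quat(s['eef_rot']).as_matrix().round(3),s['ee_pos'])
E
```

```text
time: 24.45
ee_pos: [0.5817, 0.1174, 0.2036]
eef_rot: [-0.499, -0.501, 0.504, -0.496]
ft_force: [1.4, -0.8, -2.8]
width: 0.0117
time: 24.85
ee_pos: [0.528, 0.0092, 0.2081]
eef_rot: [0.502, 0.498, -0.5, 0.5]
ft_force: [0.5, -0.3, -1.5]
width: 0.0114
time: 25.25
ee_pos: [0.4755, -0.114, 0.2083]
eef_rot: [0.503, 0.496, -0.502, 0.499]
ft_force: [0.6, 0.1, -1.9]
width: 0.0116
time: 25.55
ee_pos: [0.474, -0.1247, 0.2079]
eef_rot: [0.502, 0.498, -0.501, 0.5]
ft_force: [0.0, 0.1, -2.0]
width: 0.0118
[[ 0.002  1.    -0.003]
 [-0.    -0.003 -1.   ]
 [-1.     0.002  0.   ]] [ 0.47425567 -0.12415597  0.20770991]
```

View pics/w14.png

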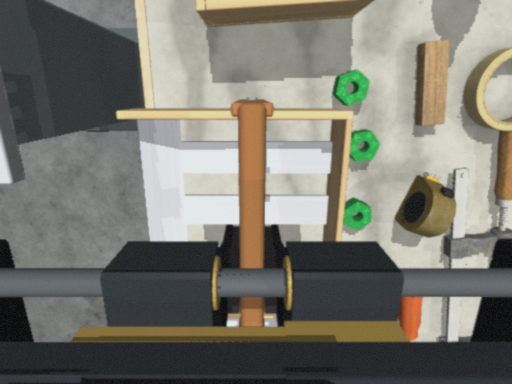

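```bash
python3 - <<'E'
from h import *
print(onz("top",240,284,0), onz("wrist",153,100,0))
E
python3 -m inch '[[[0,0,-0.15,0,0,0,1],[0,0,-0.4,0,0,0,1],[0,0,-0.7,0,0,0,1],[0,0,-0.9,0,0,0,1],[0,0,-1,0,0,0,1]]]'; python3 -m inch '[[[0,0,-0.15,0,0,0,1],[0,0,-0.3,0,0,0,1],[0,0,-0.4,0,0,0,1],[0,0,-0.46,0,0,0,1],[0,0,-0.49,0,0,0,1],[0,0,-0.51,0,0,0,1],[0,0,-0.52,0,0,0,1],[0,0,-0.525,0,0,0,1]]]'
```

```text
[ 0.3461 -0.1233  0.    ] [ 0.3513 -0.0505  0.    ]
time: 26.1
ee_pos: [0.4732, -0.1237, 0.0852]
eef_rot: [-0.5, -0.5, 0.501, -0.499]
ft_force: [0.2, 0.2, -1.7]
width: 0.0115
time: 26.9
ee_pos: [0.4746, -0.1253, 0.0247]
eef_rot: [0.501, 0.499, -0.501, 0.499]
ft_force: [-0.2, 0.4, -1.9]
width: 0.0115
```

```bash
python3 -m inch '[[[0,0,-0.01,0,0,0,1],[0,0,-0.015,0,0,0,1],[0,0,-0.015,0,0,0,1]]]'
```

```text
time: 27.2
ee_pos: [0.4746, -0.1253, 0.0236]
eef_rot: [0.501, 0.499, -0.501, 0.499]
ft_force: [-4.1, 1.5, 8.9]
width: 0.0115
```

It's in contact with the bench. Releasing and retreating straight up.

```bash
python3 -m inch '[[[0,0,0,0,0,0,0.7],[0,0,0,0,0,0,0.5],[0,0,0,0,0,0,0.4],[0,0,0,0,0,0,0.4],[0,0,0,0,0,0,0.4],[0,0,0,0,0,0,0.4],[0,0,0,0,0,0,0.4],[0,0,0,0,0,0,0.4]]]'; python3 -m inch '[[[0,0,0.1,0,0,0,0.4],[0,0,0.3,0,0,0,0.4],[0,0,0.6,0,0,0,0.4],[0,0,1,0,0,0,0.4],[0,0,1,0,0,0,0.4]]]';  python3 -m inch '[[[0,0,0.3,0,0,0,0.4],[0,0,0.7,0,0,0,0.4],[0,0,1,0,0,0,0.4]]]'; python3 -m inch '[[[-0.3,-0.4,0,0,0,0,0.4],[-0.6,-0.8,0,0,0,0,0.4],[-0.8,-1,0,0,0,0,0.4]]]';python3 -m inch '[[[-0.2,-0.4,0,0,0,0,0.4],[-0.4,-0.8,0,0,0,0,0.4],[-0.4,-1,0,0,0,0,0.4]]]';python3 -m inch '[[[0,-0.4,0,0,0,0,0.4],[0,-0.8,0,0,0,0,0.4],[0,-1,0,0,0,0,0.4],[0,-1,0,0,0,0,0.4]]]';python3 - <<'E'
from h import *
snap("wrist","w15");snap("top","t15",(75,85,400,290),2.4)
E
```

```text
time: 28.0
ee_pos: [0.4743, -0.1252, 0.0225]
eef_rot: [0.501, 0.499, -0.501, 0.499]
ft_force: [-0.0, -0.8, 1.1]
width: 0.0516
time: 28.5
ee_pos: [0.4779, -0.1258, 0.1496]
eef_rot: [0.503, 0.496, -0.499, 0.502]
ft_force: [1.1, -0.2, -1.0]
width: 0.0519
time: 28.8
ee_pos: [0.4743, -0.1251, 0.2658]
eef_rot: [0.502, 0.498, -0.501, 0.5]
ft_force: [0.9, 0.1, -0.5]
width: 0.0518
time: 29.1
ee_pos: [0.3797, -0.2436, 0.2632]
eef_rot: [0.501, 0.499, -0.501, 0.5]
ft_force: [0.3, -1.6, 0.2]
width: 0.0524
time: 29.4
ee_pos: [0.3295, -0.3656, 0.2636]
eef_rot: [-0.502, -0.497, 0.502, -0.498]
ft_force: [0.8, -0.3, -0.2]
width: 0.0522
time: 29.8
ee_pos: [0.3312, -0.4852, 0.2619]
eef_rot: [-0.502, -0.498, 0.502, -0.498]
ft_force: [-0.5, 0.1, -0.6]
width: 0.0519
```

View pics/t15.png

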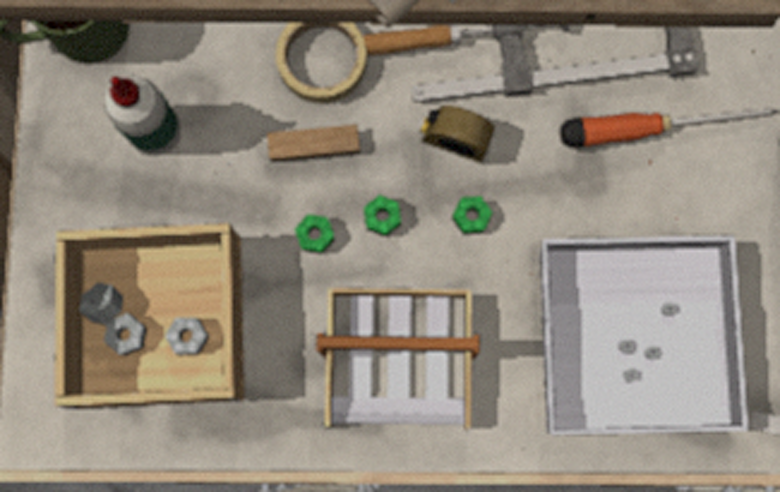

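The final top view shows the job complete:
- **Large nuts:** three in the box, at crop (100,300), (127,333) and (187,336).
- **Small nuts:** four in the tray, at (670,310), (628,347), (653,352) and (631,376).
- **Sieve:** empty and upright between the containers, at (400,345).
- **Bystanders:** unmoved.

```bash
python3 -c "
from bench import *
print(close_job())"
```

```text
the job is handed in; nothing more can be done
None
```

The job is done and handed in at about 30 s of the 56 s allowed. I rocked the sieve over the tray until all four small nuts had dropped through. Then I tipped the three large ones into the box and stood the empty sieve upright between the containers.

- **Last checks:** the final top picture shows four small nuts in the tray, three large ones in the box and the sieve empty and free. By eye, the glue bottle, tape measure, offcut and green nuts are where they were. Forces read at the end of each move stayed under about 10 N.
- **What failed or disagreed:** the first grasp closed above the handle, with no visible effect on the sieve. In the wrist image the real fingertips sit about 35 mm behind the reported TCP. Going about 36 mm lower than the first attempt gave a firm grip on the second try (11.5 mm opening, about 5 N of weight). The rock poses also reached only part of their commanded returns within a call, and later rows made that up.

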